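# Lower the lid of a bench reactor past its ratchet

### The job

The glass reaction vessel on the stand is to be closed: throw the red holding pawl of the lid lift up and over so that it rests clear of the ratchet wheel, then wind the crank back to lower the lid until you feel it settle on the orange seal, pressing it gently and never hard on the glass. Then swing the pawl back down into the teeth of the wheel and leave the glassware beside the stand where it is.

Things in the scene. Friction and masses are not known exactly. Their poses are not given: they have to be found in the camera images.
- hub (a point): Point on the axis of the crank shaft, 100 mm out from the middle of the fixed stand's aluminium column (42 x 44 mm, 268 mm tall), 180 mm above the bench. Frame: z up; y along the shaft, away from the column; x level, square to both, to the side where the steel rack runs. The shaft carries a steel ratchet wheel, 86 mm diameter, 16 teeth, 30 to 40 mm out from the column's middle. The vessel stands beyond the column, at -y.
- crank_grip (a point): Place to hold the crank's black round grip (16 mm diameter, 76 mm long, parallel to the shaft, revolves freely on its own pin): on its axis, 80 mm from the shaft axis, at hub y = 0; 31 mm of grip lie beyond it, 45 mm towards the column, where the 8 mm thick crank arm is. Its own frame revolves with the grip.
- crank (a joint): Turn q of crank and ratchet wheel, rad. Grip = hub + 80 mm * (sin(1+q), 0, cos(1+q)) in the hub frame. Growing q is the backward turn: the grip goes over towards +x and down, the lid sinks 20 mm per rad by rack and pinion; the engaged pawl blocks it. Limits -0.9, 1.7. Stiff and nearly balanced: stays where it is left, also with the pawl off.
- pawl_pin (a point): Red round pin by which the pawl is lifted: a freely revolving sleeve, 10 mm diameter, 30 mm long, level, parallel to the shaft, 30 mm from the pawl's pivot. The point is on its axis, at hub y = -42 mm; 12 mm of pin lie beyond it, 18 mm towards the column. The crank arm turns in the layer from hub y = -54 to -46 mm. Its own frame revolves with the sleeve.
- pawl (a joint): Swing q of the red pawl, rad. Pivot at x -0.4, z +64 mm from the hub axis; pin = pivot + 30 mm * (sin(q-2.4), 0, cos(q-2.4)) in the hub frame. 0 to 0.13: down in the teeth. Growing q lifts it by the -x side over the top (2.4) to a stop at 2.7, where it stays thrown over. Loose, 90 g; let go short of the top it falls back. Lifting takes 1 N at the pin, up to 8 N if the wheel leans on it.
- pawl_post: The pawl's pivot pin on the column, with the pawl that it carries; origin on the pivot, at the column's face.
- lid: Steel lid, 112 mm diameter, 12 mm thick, with capped necks; origin at the centre of its underside. Moves only up and down, with the crank. Starts about 9 to 29 mm above the seal. Friction is worth 3 N at the grip and weight 2 N: wound down free, the grip resists with 1 N while it moves (at rest down to -6 N); on the seal this rises by 0.6 N for each further mm of grip travel.
- holder: Blue cup, 120 mm diameter, fixed to the stand under the lid, with the glass vessel and the vessel's orange rubber seal that it carries; origin at its underside, 10 mm above the bench. The seal's top lies 160 mm above this origin, give or take 5 mm: vessels differ, and this is not measured. The seal yields 1 mm for each 10 N; 40 N is too much for the glass.
- flask_mid (a point): Conical glass flask, 80 mm diameter, 114 mm tall, loose on the bench near the stand; point half-way up its axis. A bystander.
- reagent_mid (a point): Amber bottle with blue cap, 60 mm diameter, 125 mm tall, loose on the bench near the stand; point half-way up its axis. A bystander.
- beaker_mid (a point): Green glass beaker, 68 mm diameter, 85 mm tall, loose on the bench near the stand; point half-way up its axis. A bystander.
- lift: The fixed stand: steel base plate 150 x 262 x 10 mm, column, shaft with ratchet wheel and crank, rack with the lid; origin on the bench under the middle of the column; same axes as hub.

How it is judged (in metres and radians):
On the way, in this order (a step that is already met when the one before it is completed fails the run):
1. the pawl is thrown over the top and rests clear of the ratchet wheel (value of joint pawl above 2.55 rad), for 0.2 s.
2. with the pawl still thrown over, the lid has been lowered on to the seal and presses on it with more than 3 N (contact force between lid and holder above 3 N and value of joint pawl above 2.3 rad), for 0.2 s.
At the end, for the whole second after the job is handed in: The lid is at rest on the vessel's seal, pressing on it with 3 to 40 N, and the pawl is down in the teeth of the ratchet wheel (within 0.2 rad of fully home) (contact force between lid and holder between 3 and 40 N and value of joint pawl below 0.2 rad and linear speed of lid below 0.01 m/s); the robot touches nothing.
It fails at once if the lid is pressed on the glass vessel with more than 40 N (contact force between lid and holder above 40 N).
It fails at once if the ratchet wheel is forced against the engaged pawl (more than 40 N between them) (contact force between pawl_post and lift above 40 N).
It fails at once if the flask is knocked (moved more than 20 mm) (distance of flask_mid from where it was at the start of the episode above 0.02 m).
It fails at once if the amber bottle is knocked (moved more than 20 mm) (distance of reagent_mid from where it was at the start of the episode above 0.02 m).
It fails at once if the beaker is knocked (moved more than 20 mm) (distance of beaker_mid from where it was at the start of the episode above 0.02 m).
It also fails if it takes over 72 s, if anything falls off the work surface, if the arm or the gripper's body presses on something with over 40 N, if the wrist force passes 120 N, or if a joint passes its speed limit or range.

### The arm

A 6-joint arm with a two-finger parallel gripper is mounted at the origin on the work surface. World frame = base frame: x ahead of the robot, y to its left, z up, the work surface at z = 0. Lengths are in m, angles in degrees, forces in N, time in s.
With the tool pointing down it reaches from about 0.35 to 0.775 m from the base axis. Payload 7.3 kg.
Tool frame: the origin (TCP) lies midway between the tips of the shut fingers; the grasp point (between the pads) lies 19 mm behind it (env.hold_point_z is the distance from the TCP to the grasp point, in m); z points along the fingers, y is the line along which they close (so a half turn about z gives the same grasp; the last joint's range is limited). The gripper opens to 92 mm and grips with 3 to 60 N. Pads are 19 mm wide; open, the fingers measure 130 mm over their backs; the gripper's body (75 mm by 190 mm) begins 47 mm behind the grasp point.
Start: joints at [-84.511, 19.595, 87.324, -0, 73.075, -8.365], TCP at [0.126, -0.51, 0.227] pointing down, gripper open.
Joint ranges: [-145.02, 145.02], [-44.19, 115.74], [2.07, 154.8], [-57.11, 237.11], [16.16, 152.29], [-177.93, 177.93]. Speed limits (degrees/s): [147.25, 147.25, 180, 180, 180, 180].

### API

Orientations are given as [roll, pitch, yaw] about the fixed x, y, z axes, in that order (R = Rz(yaw) Ry(pitch) Rx(roll)).
In Python, from cell import env gives the robot as it stands.
- The arm moves only by the shell command python3 -m pendant 'ROWS' [FORCE]. ROWS is text: rows parted by semicolons, each of 5 numbers parted by spaces: the shift along the tool's x, y, z in m, then the turn about the tool's z in rad, then the finger opening in m, from 0 to 0.0918. A call has 1 to 10 rows; each row shifts and turns the commanded pose from where the row before left it, along the tool's axes as they then stand; what a row does not reach is not made up. A row lasts 1/12 s, in which the tool goes at most 41.7 mm and 7.16 degrees, less where a joint would pass 70% of its speed; a pose out of reach is approached as far as the arm can. A call with a gripper value outside its range is refused whole. The fingers move at their own pace and stop on an object; FORCE is the grip in N (left out, the last holds). Time passes only in rows, so rows that do not move let the fingers close. It gives the time, the measured TCP pose, the force, the opening and the grip force at its end, in the units of the state.
- env.sense(): the state, without advancing time (a new reading comes with each control period).
- env.grab_frame(name): name is "side" or "top" or "wrist"; returns the picture (480x640x3 uint8, blue, green, red); there is no depth.
- env.camera_info(name): a dict with "vfov" (degrees; the focal length in pixels is half the picture's height over the tangent of half this angle, whatever the lens; pixels are square), "cx", "cy" (the principal point, pixels), "k1" (the pictures are not rectified: a ray, as slopes to the right and down, at radius r is drawn at 1 + k1 r^2 times it, then the intrinsics apply), "camera_from_world" (4x4, takes a point from world to camera coordinates). Camera axes: x right, y up, looking along -z (the intrinsics and any distortion apply to the point x, -y, -z); pixel columns grow to the right and rows downward; lengths in m; the calibration is good to about 2 mm. A picture is of the moment at which its call begins: read the wrist's pose just before it. camera_info takes no time and is no camera call; for the wrist camera it gives the pose at the moment of the call.
- env.finish_job(): hands the job in; it is judged then, once.
The state is a dict: "t": time; "joint_pos": joint angles; "qd": joint speeds; "joint_torque": joint torques, N m; "tcp_pos": TCP position; "orientation": TCP orientation; "ft_force": force on the tool from outside, world axes, zero at the start; "moment": the same for the moment, N m; "finger_gap": finger opening in m; "grasp_force": force on a finger pad.
Only numpy, scipy, OpenCV 4.12 (cv2) and the standard library are available. Lean on these libraries where they do the work, as an engineer would, in place of code of your own. Each camera call takes 0.05 s, during which the arm holds its last target. There are 200 camera calls.

## Working session

There is one attempt and no reset: what is moved stays moved. The work goes in short steps, Python scripts to look and compute and a shell command to move; the robot and the scene stay as the last step left them, time stands still between calls to the robot, and variables do not carry over. Pictures are saved under pics/ and viewed, at most 10 in all, crops included, and the job is handed in when it is done.

```bash
mkdir -p pics; ls
python3 - <<'E'
from cell import env
import cv2
for n in("side","top","wrist"):
    im=env.grab_frame(n); cv2.imwrite(f"pics/{n}0.png",im); c=env.camera_info(n); print(n,c)
s=env.sense();print(s)
E
```

```text
pics
side {'vfov': 42.86824251319608, 'cx': 327.01883353961665, 'cy': 240.1934332772273, 'k1': -0.12937516182590553, 'camera_from_world': array([[-0.91576688, -0.40157863, -0.0102777 ,  0.50882099],
       [ 0.2317612 , -0.54906377,  0.80300418, -0.2273132 ],
       [-0.32811243,  0.73298266,  0.59588476, -0.85711146],
       [ 0.        ,  0.        ,  0.        ,  1.        ]])}
top {'vfov': 56.36734954710027, 'cx': 319.17204098901067, 'cy': 237.42557909628127, 'k1': -0.07764209752612927, 'camera_from_world': array([[ 0.01999563, -0.99934349, -0.03021211,  0.04565974],
       [ 0.98469082,  0.01445085,  0.17371001, -0.54853262],
       [-0.17315938, -0.03322302,  0.98433331, -0.81421634],
       [ 0.        ,  0.        ,  0.        ,  1.        ]])}
wrist {'vfov': 58.78777137325318, 'cx': 317.9157707888179, 'cy': 241.38303412502566, 'k1': 0.02509176075522848, 'camera_from_world': array([[ 0.23890049, -0.97104349, -0.00104857, -0.52445033],
       [ 0.92979112,  0.22906253, -0.28812987,  0.03512941],
       [ 0.28002682,  0.06785942,  0.95759077, -0.39094445],
       [ 0.        ,  0.        ,  0.        ,  1.        ]])}
{'t': 0.15, 'joint_pos': array([-8.45098168e+01,  1.96280706e+01,  8.73642251e+01, -8.65356326e-04,
        7.30739783e+01, -8.36717340e+00]), 'qd': array([ 0.03401442, -0.06534907, -0.06722677,  0.0522409 ,  0.08213389,
        0.0080747 ]), 'joint_torque': array([-5.72164208e-04, -4.31471944e+01, -2.44352442e+01,  7.17658410e-02,
        5.37248212e-02, -7.92803758e-05]), 'tcp_pos': array([ 0.12571092, -0.50941966,  0.22619996]), 'orientation': array([-1.79934311e+02, -8.82516647e-03,  1.38576040e+01]), 'ft_force': array([ 0.08838996, -0.73720574, -0.50168956]), 'moment': array([ 0.00978784, -0.02048183,  0.02960967]), 'grasp_force': 0.0, 'finger_gap': 0.09170692676368833}
```

View pics/side0.png

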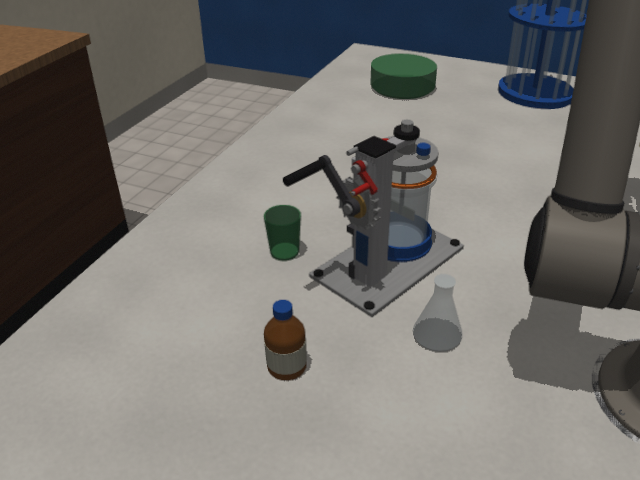

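View pics/top0.png

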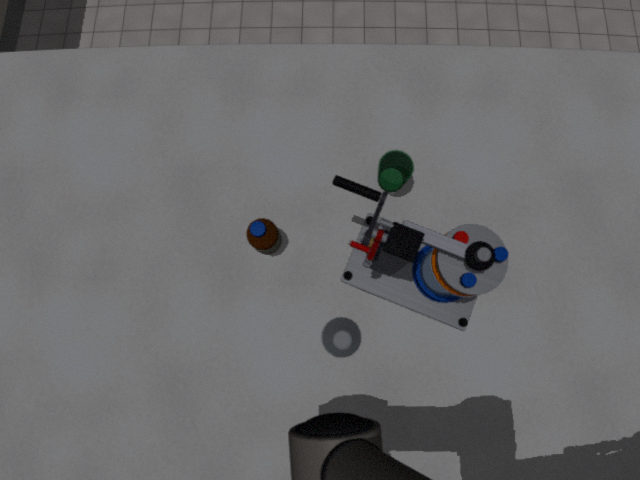

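Side view: the stand's column cap is at (375,146), the grip runs (287,181)-(322,162), the pawl pin is at about (360,165)-(370,187). In the top view the grip runs (336,180)-(378,196), the cap is at (404,241), and the red pin is at (352,243)-(370,250). The loose glassware is away to the left and below.

```bash
cat > h.py <<'E'
import numpy as np, cv2
from cell import env
def KD(c):
    f=240/np.tan(np.radians(c["vfov"]/2)); return np.array([[f,0,c["cx"]],[0,f,c["cy"]],[0,0,1.]]),np.array([c["k1"],0,0,0,0.])
F=np.diag([1,-1,-1.])
def ray(c,p):
    K,d=KD(c); u=cv2.undistortPoints(np.array([[p]],float),K,d)[0,0]
    T=c["camera_from_world"]; R=T[:3,:3]; v=R.T@(F@np.array([*u,1])); return -R.T@T[:3,3], v/np.linalg.norm(v)
def onz(c,p,z):
    o,v=ray(c,p); return o+v*(z-o[2])/v[2]
def onplane(c,p,n,q):
    o,v=ray(c,p); return o+v*(n@(q-o))/(n@v)
def tri(c1,p1,c2,p2):
    o1,v1=ray(c1,p1);o2,v2=ray(c2,p2)
    A=np.stack([v1,-v2],1); s=np.linalg.lstsq(A,o2-o1,rcond=None)[0]
    a,b=o1+v1*s[0],o2+v2*s[1]; return (a+b)/2,np.linalg.norm(a-b)
def proj(c,P):
    K,d=KD(c);T=c["camera_from_world"]; X=(F@(T[:3,:3]@np.asarray(P,float).reshape(-1,3).T+T[:3,3:]))
    return cv2.projectPoints(X.T.copy(),np.zeros(3),np.zeros(3),K,d)[0][:,0]
E
python3 - <<'E'
from h import *
a=cv2.imread("pics/top0.png");b=cv2.imread("pics/side0.png")
ca=cv2.resize(a[165:285,325:435],None,fx=5,fy=5,interpolation=cv2.INTER_CUBIC)[:, :400]
A=cv2.resize(a[165:285,328:428],(400,480),interpolation=cv2.INTER_CUBIC)
B=cv2.resize(b[130:250,280:380],(400,480),interpolation=cv2.INTER_CUBIC)
cv2.imwrite("pics/comp.png",np.hstack([A,B]))
for n,im,(x0,y0,x1,y1) in(("top",a,(325,165,480,335)),("side",b,(270,120,470,320))):
    s=im[y0:y1,x0:x1].astype(int); 
    red=((s[...,2]>90)&(s[...,1]<60)&(s[...,0]<60)).astype(np.uint8); blk=(s.max(2)<38).astype(np.uint8)
    for nm,m in(("red",red),("blk",blk)):
        k,l,st,ce=cv2.connectedComponentsWithStats(m)
        for i in range(1,k):
            if st[i,4]>12:
                pts=np.argwhere(l==i)[:,::-1].astype(np.float32); print(n,nm,st[i,4],ce[i]+[x0,y0],np.round(cv2.boxPoints(cv2.minAreaRect(pts))+[x0,y0],1).tolist())
E
```

```text
top red 131 [461.75572519 236.57251908] [[453.6, 238.4], [457.5, 228.8], [470.4, 234.0], [466.6, 243.6]]
top red 76 [359.15789474 245.92105263] [[349.6, 244.1], [351.3, 240.3], [369.2, 248.2], [367.5, 252.0]]
top red 51 [434.07843137 265.54901961] [[430.1, 255.4], [433.9, 254.6], [438.3, 276.5], [434.5, 277.3]]
top red 31 [442.32258065 283.70967742] [[436.5, 279.5], [438.0, 278.0], [448.5, 288.5], [447.0, 290.0]]
top blk 219 [398.78082192 170.07762557] [[379.0, 165.0], [411.0, 165.0], [411.0, 185.0], [379.0, 185.0]]
top blk 450 [356.47777778 188.11777778] [[332.0, 183.6], [335.4, 174.9], [380.7, 192.6], [377.3, 201.2]]
top blk 42 [387.83333333 190.66666667] [[378.3, 195.3], [380.0, 184.0], [400.0, 187.0], [398.3, 198.3]]
top blk 232 [371.625      223.10344828] [[357.4, 241.9], [374.0, 196.1], [383.8, 199.7], [367.3, 245.5]]
top blk 1409 [399.66572037 246.1376863 ] [[370.2, 268.1], [382.5, 219.1], [425.1, 229.8], [412.8, 278.7]]
top blk 330 [472.45454545 256.54848485] [[464.0, 242.0], [479.0, 242.0], [479.0, 270.0], [464.0, 270.0]]
top blk 46 [385.08695652 266.41304348] [[378.6, 270.8
[... 705 characters left out ...]
24 146.86858316] [[353.0, 148.3], [360.6, 130.6], [395.6, 145.6], [388.0, 163.3]]
side blk 754 [319.40848806 178.92970822] [[281.4, 182.3], [299.0, 145.9], [373.2, 181.8], [355.5, 218.2]]
side blk 35 [350.17142857 229.94285714] [[345.5, 229.5], [347.7, 225.8], [355.2, 230.3], [353.0, 234.0]]
side blk 40 [454.55 242.15] [[451.0, 240.0], [458.0, 240.0], [458.0, 245.0], [451.0, 245.0]]
side blk 73 [351.19178082 269.87671233] [[349.0, 262.0], [354.0, 262.0], [354.0, 278.0], [349.0, 278.0]]
side blk 55 [317.98181818 272.90909091] [[314.0, 270.0], [322.0, 270.0], [322.0, 276.0], [314.0, 276.0]]
side blk 57 [368.87719298 305.0877193 ] [[365.0, 302.0], [373.0, 302.0], [373.0, 308.0], [365.0, 308.0]]
```

View pics/comp.png

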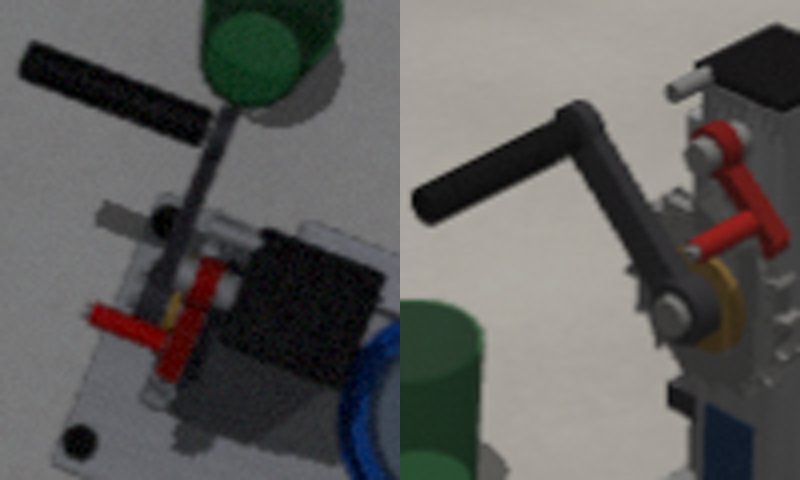

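The crop shows the crank up and outward to +x, the pawl in the teeth, and its pin pointing out past the shaft. The beaker is just behind the crank arm in the top view. Next I'll triangulate these points.

Run:
```python
from h import *
np.set_printoptions(precision=4,suppress=True)
T=env.camera_info("top");S=env.camera_info("side")
pr={"capC":((404.9,241.9),(375,146.8)),"gripOut":((335,180),(287,181.25)),"gripIn":((380,197.5),(323.75,160)),"pinTip":((351.2,244),(354,192.8)),
"boltA":((371,220),(318,272.9)),"boltB":((347.3,275.1),(368.9,305.1)),"boltC":((462.5,321.7),(0,0))}
P={}
for k,(a,b) in pr.items():
    if k=="boltC": print(k,onz(T,a,.012)); P[k]=onz(T,a,.012);continue
    P[k],e=tri(T,a,S,b); print(k,P[k],e)
print("boltD side",onz(S,(454.55,242.15),.012), "A,B on z",onz(T,pr["boltA"][0],.012),onz(T,pr["boltB"][0],.012),onz(S,pr["boltA"][1],.012),onz(S,pr["boltB"][1],.012))
print("cap onz",onz(T,pr["capC"][0],.268),onz(S,pr["capC"][1],.268))
for k,a,b in(("grip",P["gripOut"],P["gripIn"]),("BC",P["boltB"],P["boltC"])):
    d=a-b;print(k,np.degrees(np.arctan2(d[1],d[0])),np.linalg.norm(d))
d=P["boltA"]-P["boltB"];print("AB x axis",np.degrees(np.arctan2(d[1],d[0])),np.linalg.norm(d))
# bystanders, rough bases
for n,p,z in(("beaker rim T",(395,163),.085),("beaker base T",(391,180),0),("bottle cap T",(258,229),.125),("flask base T",(342,337),0)): print(n,onz(T,p,z))
```

```text
capC [ 0.5059 -0.0753  0.2617] 0.00083369313288749
gripOut [0.6054 0.0264 0.2342] 0.0003995430701578596
gripIn [ 0.5767 -0.042   0.2407] 0.00030278975525845173
pinTip [0.5087 0.0005 0.2225] 0.002231497461667892
boltA [ 0.5932 -0.0478  0.0068] 0.0014227738012806354
boltB [ 0.4798 -0.0007  0.0104] 0.0007611272192909462
boltC [ 0.3916 -0.2261  0.012 ]
boltD side [ 0.392  -0.2243  0.012 ] A,B on z [ 0.5914 -0.0475  0.012 ] [ 0.4793 -0.0008  0.012 ] [ 0.5913 -0.0421  0.012 ] [0.4796 0.001  0.012 ]
cap onz [ 0.5044 -0.0743  0.268 ] [ 0.5024 -0.0639  0.268 ]
grip 67.16879236269095 0.07449670136395319
BC 68.63381893263038 0.2420527547353274
AB x axis -22.53834888754515 0.12283908980596452
beaker rim T [ 0.6868 -0.0872  0.085 ]
beaker base T [ 0.6797 -0.0903  0.    ]
bottle cap T [0.5478 0.1612 0.125 ]
flask base T [0.3582 0.008  0.    ]
```

Hub frame: origin near (0.5055, -0.0745), y at about 68°, crank q about -0.26. I'll raise, turn the tool so its x is hub y and its y is hub x, and move above the pawl pin.

```bash
python3 -m pendant '0 0 -.02 -.118 .05;0 0 -.02 -.118 .05;0 0 -.02 -.118 .05;0 0 -.02 -.118 .05;0 0 -.02 -.118 .05;0 0 -.02 -.118 .05;0 0 -.02 -.118 .05;0 0 -.02 -.118 .05;.038 .0106 0 0 .05;.038 .0106 0 0 .05'; python3 -m pendant '.038 .0106 0 0 .03;.038 .0106 0 0 .03;.038 .0106 0 0 .03;.038 .0106 0 0 .03;.038 .0106 0 0 .03;.038 .0106 0 0 .03;.038 .0106 0 0 .03;.038 .0106 0 0 .03;.038 .0106 0 0 .03;.038 .0106 0 0 .03'; python3 -m pendant '.038 .0106 0 0 .03;.038 .0106 0 0 .03;.038 .0106 0 0 .03;.038 .0106 0 0 .03;0 0 0 0 .03;0 0 0 0 .03'
python3 - <<'E'
from h import *
s=env.sense();print(s["tcp_pos"],s["orientation"],s["joint_pos"])
c=env.camera_info("wrist");im=env.grab_frame("wrist");cv2.imwrite("pics/w1.png",im);np.save("w1.npy",c,allow_pickle=True)
E
```

```text
t: 0.98
tcp_pos: [0.1736, -0.4477, 0.3868]
orientation: [180.0, 0.0, 67.8]
ft_force: [1.1, 0.2, 0.3]
finger_gap: 0.0507
grasp_force: 0.0
t: 1.82
tcp_pos: [0.4155, -0.133, 0.3867]
orientation: [180.0, 0.0, 67.9]
ft_force: [0.9, -0.8, 0.5]
finger_gap: 0.0297
grasp_force: 0.0
t: 2.32
tcp_pos: [0.5118, -0.0083, 0.3856]
orientation: [-179.9, 0.0, 68.2]
ft_force: [0.1, -0.1, 0.1]
finger_gap: 0.0303
grasp_force: 0.0
[ 0.51177056 -0.00825717  0.38562781] [-1.79885973e+02  3.53581706e-02  6.81548138e+01] [-9.50237486e+00  1.42334903e+01  7.02589525e+01 -1.02157059e-02
  9.56265062e+01  1.23418555e+01]
```

View pics/w1.png

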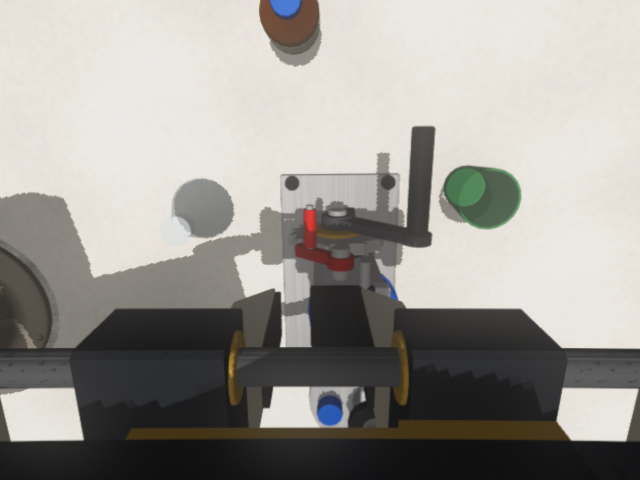

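The wrist view looks straight down on the job. The pin runs (310,207)-(310,247), the grip (423,127)-(419,238), and the bolts are at (291,183) and (388,182), so the tool is well aligned with the hub frame. I'll refine the positions from here.

Run:
```python
from h import *
np.set_printoptions(precision=4,suppress=True)
c=np.load("w1.npy",allow_pickle=True).item();T=env.camera_info("top");S=env.camera_info("side")
a=np.radians(68.2);O=np.array([.5055,-.0745,0])
def hub(P): d=P-O; return np.array([d[0]*np.sin(a)-d[1]*np.cos(a), d[0]*np.cos(a)+d[1]*np.sin(a)-.1, P[2]-.18])*1000
im=cv2.imread("pics/w1.png").astype(int)
red=(im[...,2]>90)&(im[...,1]<70)&(im[...,0]<70); red[:, :295]=0; red[250:]=0; red[:,330:]=0
ys,xs=np.where(red); 
for r in (208,215,225,235,242): q=xs[ys==r]; print(r,q.min() if len(q) else None,q.max() if len(q) else None)
blk=im.max(2)<70
for r in (130,150,170,190,210,225): q=np.where(blk[r,405:440])[0]+405; print("g",r,q.min(),q.max())
b1,b2=onz(c,(291.5,183),.012),onz(c,(388,182),.012); print("bolts",hub(b1),hub(b2),hub((b1+b2)/2), np.degrees(np.arctan2(*(b2-b1)[1::-1])))
print("boltsTop",hub(onz(T,(371,220),.012)),hub(onz(T,(347.3,275.1),.012)))
print("pin tip", hub(onz(c,(310,207.5),.2235)), "tri side",hub(tri(c,(310,207),S,(354,192.8))[0]))
for nm,w,t,s in(("out",(423,127),(335,180),(287,181.25)),("in",(420,236),(380,197.5),(323.75,160))):
    print(nm,"w-side",hub(tri(c,w,S,s)[0]),"w-top",hub(tri(c,w,T,t)[0]), "wz",hub(onz(c,w,.239)))
print("cap",[hub(onz(c,p,.268)) for p in((310,287),(360,287))])
```

```text
208 None None
215 304 315
225 304 316
235 304 316
242 304 315Traceback (most recent call last):
  File "<stdin>", line 11, in <module>
    return umr_minimum(a, axis, None, out, keepdims, initial, where)
ValueError: zero-size array to reduction operation minimum which has no identity
```

Run:
```python
from h import *
np.set_printoptions(precision=4,suppress=True)
c=np.load("w1.npy",allow_pickle=True).item();T=env.camera_info("top");S=env.camera_info("side")
a=np.radians(68.2);O=np.array([.5055,-.0745,0])
def hub(P): d=P-O; return np.array([d[0]*np.sin(a)-d[1]*np.cos(a), d[0]*np.cos(a)+d[1]*np.sin(a)-.1, P[2]-.18])*1000
im=cv2.imread("pics/w1.png").astype(int)
blk=im.max(2)<100
for r in (130,150,170,190,210,225): q=np.where(blk[r,405:440])[0]+405; print("g",r,q[:1],q[-1:])
b1,b2=onz(c,(291.5,183),.012),onz(c,(388,182),.012); print("bolts",hub(b1),hub(b2),hub((b1+b2)/2), np.degrees(np.arctan2(*(b2-b1)[1::-1])))
print("boltsTop",hub(onz(T,(371,220),.012)),hub(onz(T,(347.3,275.1),.012)))
print("pin tip", hub(onz(c,(310,207.5),.2235)), "tri side",hub(tri(c,(310,207),S,(354,192.8))[0]))
for nm,w,t,s in(("out",(423,127),(335,180),(287,181.25)),("in",(420,236),(380,197.5),(323.75,160))):
    print(nm,"w-side",hub(tri(c,w,S,s)[0]),"w-top",hub(tri(c,w,T,t)[0]), "wz",hub(onz(c,w,.239)))
print("cap",[hub(onz(c,p,.268)) for p in((310,287),(360,287))])
```

```text
g 130 [413] [433]
g 150 [411] [432]
g 170 [410] [431]
g 190 [409] [429]
g 210 [408] [428]
g 225 [407] [427]
bolts [ -51.9618  -41.7795 -168.    ] [  68.5582  -40.7035 -168.    ] [   8.2982  -41.2415 -168.    ] -21.28848173781774
boltsTop [  69.7179  -43.0834 -168.    ] [ -51.7434  -41.2849 -168.    ]
pin tip [-24.623  -27.0987  43.5   ] tri side [-24.8681 -26.992   43.5891]
out w-side [54.4339 32.2275 55.2976] w-top [57.7991 31.9685 43.7661] wz [53.8193 32.5937 59.    ]
in w-side [ 57.0669 -45.7469  58.6333] w-top [ 54.5225 -43.7337  63.7078] wz [ 57.1747 -45.4157  59.    ]
cap [array([-24.073 , -73.9911,  88.    ]), array([ 10.782 , -74.0061,  88.    ])]
```

```bash
python3 -m pendant '.003 -.006 0 0 .03;0 0 .028 0 .03;0 0 .028 0 .03;0 0 .028 0 .03;0 0 .028 0 .03;0 0 .028 0 .03;0 0 .02 0 .03;0 0 .012 0 .03;0 0 0 0 .03;0 0 0 0 .03'
python3 - <<'E'
from h import *
im=env.grab_frame("wrist");cv2.imwrite("pics/w2.png",im[120:420,160:560])
E
```

```text
t: 3.2
tcp_pos: [0.5062, -0.0058, 0.2151]
orientation: [-180.0, 0.0, 67.8]
ft_force: [-0.3, 0.5, 0.7]
finger_gap: 0.03
grasp_force: 0.0
```

View pics/w2.png

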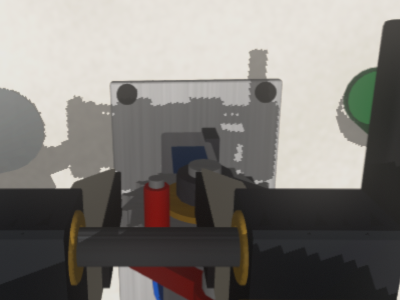

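The pin (crop 157,200) lies between the open pads, with the crank arm clear. Closing now.

```bash
python3 -m pendant '0 0 .002 0 .02;0 0 0 0 .012;0 0 0 0 .006;0 0 0 0 .006;0 0 0 0 .006;0 0 0 0 .006' 12
```

```text
t: 3.75
tcp_pos: [0.5066, -0.0048, 0.2127]
orientation: [-180.0, 0.0, 68.0]
ft_force: [-2.0, 0.7, 0.2]
finger_gap: 0.0091
grasp_force: 12.0
```

```bash
python3 -m pendant '0 -.0048 -.0064 0 .006;0 -.0029 -.0073 0 .006;0 0 0 0 .006'; python3 -m pendant '0 -.0009 -.0079 0 .006;0 .0012 -.0078 0 .006;0 0 0 0 .006'
```

```text
t: 4.0
tcp_pos: [0.4997, -0.002, 0.2283]
orientation: [179.9, -0.0, 68.0]
ft_force: [-0.1, -0.9, -0.7]
finger_gap: 0.0091
grasp_force: 12.0
t: 4.25
tcp_pos: [0.5013, -0.0027, 0.2442]
orientation: [179.8, -0.0, 67.9]
ft_force: [1.8, -2.8, -0.5]
finger_gap: 0.0094
grasp_force: 12.0
```

```bash
python3 -m pendant '0 .0032 -.0073 0 .006;0 .005 -.0062 0 .006;0 .0064 -.0047 0 .006;0 0 0 0 .006'; python3 -m pendant '0 .0074 -.0028 0 .006;0 .0079 -.0008 0 .006;0 .0067 .001 0 .006;0 0 0 0 .006'
```

```text
t: 4.58
tcp_pos: [0.5146, -0.008, 0.2603]
orientation: [180.0, -0.0, 67.9]
ft_force: [2.6, -0.9, -5.8]
finger_gap: 0.0092
grasp_force: 12.0
t: 4.92
tcp_pos: [0.5347, -0.0158, 0.2622]
orientation: [-179.9, -0.0, 67.9]
ft_force: [0.2, 2.6, -2.6]
finger_gap: 0.0091
grasp_force: 12.0
```

```bash
python3 -m pendant '0 0 0 0 .02;0 0 0 0 .03;0 0 0 0 .03;0 0 -.03 0 .03;0 0 -.03 0 .03;0 0 -.03 0 .04;0 0 0 0 .04'
python3 - <<'E'
from h import *
s=env.sense();print(s["tcp_pos"])
c=env.camera_info("wrist");im=env.grab_frame("wrist");cv2.imwrite("pics/w3.png",im[60:420,150:600]);np.save("w3.npy",c,allow_pickle=True)
E
```

```text
t: 5.5
tcp_pos: [0.5355, -0.0162, 0.3598]
orientation: [179.3, -0.1, 67.9]
ft_force: [-1.1, -0.3, -0.1]
finger_gap: 0.0378
grasp_force: 0.0
[ 0.53551099 -0.01617391  0.35978552]
```

View pics/w3.png

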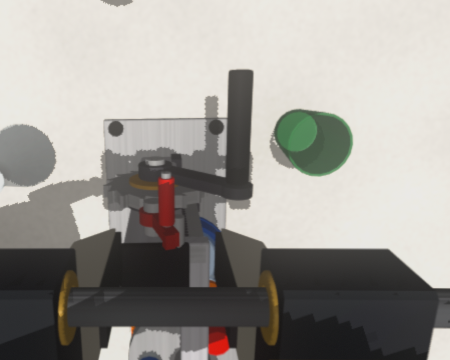

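The pawl is thrown over to the +x side: its pin is at crop (167,200), right of the pivot. Next I'll locate the crank grip by intersecting its ray with the 80 mm circle about the hub axis.

Run:
```python
from h import *
np.set_printoptions(precision=4,suppress=True)
a=np.radians(68.5);x=np.array([np.sin(a),-np.cos(a),0]);y=np.array([np.cos(a),np.sin(a),0])
O=np.array([.5055,-.0745,0])-.0026*x+.003*y; H=O+.1*y+[0,0,.18]; print("hub",H)
from scipy.optimize import brentq
for f,pts in(("w1",[(423,130),(419.5,190),(417.5,225)]),("w3",[(240+150,75+60),(239+150,130+60),(238.5+150,180+60)])):
    c=np.load(f+".npy",allow_pickle=True).item()
    for p in pts:
        g=lambda z:np.hypot((onz(c,p,z)-H)@x,z-.18)-.08
        try: z=brentq(g,.215,.262); P=onz(c,p,z); print(f,p,P,"hubxy",(P-H)@x,(P-H)@y,"theta",np.arctan2((P-H)@x,z-.18))
        except ValueError: print(f,p,[g(z) for z in(.215,.262)], (onz(c,p,.238)-H)@x)
```

```text
hub [0.5408 0.0223 0.18  ]
w1 (423, 130) [0.605  0.0262 0.2349] hubxy 0.058224601172595834 0.027152872011843635 theta 0.815119441644858
w1 (419.5, 190) [ 0.5898 -0.0133  0.2345] hubxy 0.05860103302866575 -0.015115739351416255 theta 0.8220060284765826
w1 (417.5, 225) [ 0.5804 -0.0379  0.2342] hubxy 0.05883384345148654 -0.041528852008777956 theta 0.8262907878214132
w3 (390, 135) [0.6048 0.0258 0.2348] hubxy 0.0582522201839572 0.026739540901338836 theta 0.8156229984590574
w3 (389, 190) [ 0.5925 -0.0079  0.2338] hubxy 0.05918020460769137 -0.009132016279286254 theta 0.8327025471195074
w3 (388.5, 240) [ 0.5807 -0.0413  0.2324] hubxy 0.060418707215469304 -0.04459263053234897 theta 0.8560108060722045
```

```bash
python3 -m pendant '.026 .0244 0 0 .04;.026 .0244 0 0 .04;0 0 .034 0 .04;0 0 .034 0 .04;0 0 .034 0 .04;0 0 .02 0 .04;0 0 .014 0 .04;0 0 0 0 .04;0 0 0 0 .04'
python3 - <<'E'
from h import *
im=env.grab_frame("wrist");cv2.imwrite("pics/w4.png",im[60:420,150:600])
E
```

```text
t: 6.3
tcp_pos: [0.598, 0.014, 0.2161]
orientation: [-179.9, 0.0, 67.9]
ft_force: [-0.1, -0.3, -0.8]
finger_gap: 0.0401
grasp_force: 0.0
```

View pics/w4.png

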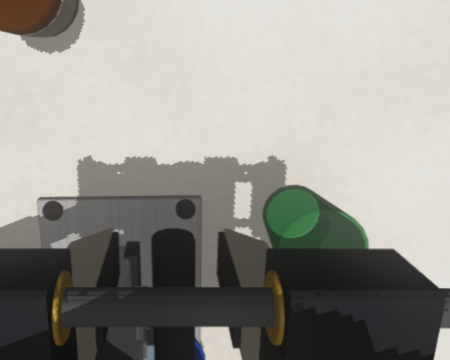

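The grip (crop x 152-195) is centred between the fingertips. Closing gently.

```bash
python3 -m pendant '0 .001 -.004 0 .03;0 0 0 0 .022;0 0 0 0 .012;0 0 0 0 .012;0 0 0 0 .012;0 0 0 0 .012' 15
python3 - <<'E'
from h import *
s=env.sense();print(s["tcp_pos"],s["ft_force"],s["finger_gap"],s["grasp_force"])
E
```

```text
t: 6.85
tcp_pos: [0.5999, 0.0136, 0.2215]
orientation: [179.9, -0.0, 67.9]
ft_force: [0.5, -0.4, 1.9]
finger_gap: 0.0156
grasp_force: 15.0
[0.5998821  0.01355506 0.22145389] [ 0.49128657 -0.44982874  1.87954937] 0.015584326555200277 14.996536374092102
```

```bash
python3 -m pendant '0 .0027 .0030 0 .012;0 .0025 .0031 0 .012;0 .0023 .0032 0 .012;0 .0022 .0033 0 .012'; python3 -m pendant '0 .00205 .0035 0 .012;0 .00185 .0035 0 .012;0 .0017 .0036 0 .012;0 .0015 .0037 0 .012'
```

```text
t: 7.18
tcp_pos: [0.6094, 0.0098, 0.2081]
orientation: [179.9, -0.0, 67.9]
ft_force: [3.1, 0.1, 2.6]
finger_gap: 0.0154
grasp_force: 15.0
t: 7.52
tcp_pos: [0.6158, 0.0073, 0.1938]
orientation: [179.9, -0.0, 67.9]
ft_force: [4.3, 1.0, 2.5]
finger_gap: 0.0158
grasp_force: 15.0
```

```bash
cat > chk.py <<'E'
from h import *
import sys
s=env.sense();a=np.radians(68.5);x=np.array([np.sin(a),-np.cos(a),0])
H=np.array([.5408,.0223]);X=(s["tcp_pos"][:2]-H)@x[:2];Z=s["tcp_pos"][2]+.0135-.18
th=np.arctan2(X,Z);f=s["ft_force"];fx=f@x;fz=f[2]
t=-(fx*np.cos(th)-fz*np.sin(th));r=fx*np.sin(th)+fz*np.cos(th)
print(f"t {s['t']:.2f} x {X*1e3:.1f} z {Z*1e3:.1f} R {np.hypot(X,Z)*1e3:.1f} th {th:.3f} resist {t:.2f} radial {r:.2f}")
sys.exit(t>2.4)
E
P="python3 -m pendant"; python3 chk.py && $P '0 .0016 .0038 0 .012;0 .0014 .0038 0 .012' >/dev/null && python3 chk.py && $P '0 .0011 .0039 0 .012;0 .0009 .0039 0 .012' >/dev/null && python3 chk.py && $P '0 .0007 .0039 0 .012;0 .0004 .004 0 .012' >/dev/null && python3 chk.py
```

```text
t 7.52 x 75.3 z 27.3 R 80.1 th 1.224 resist 1.08 radial 4.28False
```

```bash
sed -i 's/sys.exit(t>2.4)/sys.exit(int(t>2.4))/' chk.py
python3 -m pendant '0 .0016 .0038 0 .012;0 .0014 .0038 0 .012' >/dev/null && python3 chk.py && python3 -m pendant '0 .0011 .0039 0 .012;0 .0009 .0039 0 .012' >/dev/null && python3 chk.py && python3 -m pendant '0 .0007 .0039 0 .012;0 .0004 .004 0 .012' >/dev/null && python3 chk.py
```

```text
t 7.68 x 77.8 z 19.4 R 80.2 th 1.326 resist 1.67 radial 3.16
t 7.85 x 79.4 z 11.4 R 80.3 th 1.428 resist 0.79 radial 2.00
t 8.02 x 80.3 z 3.5 R 80.4 th 1.527 resist 1.26 radial 1.41
```

```bash
python3 -m pendant '0 .0002 .004 0 .012;0 0 .004 0 .012' >/dev/null && python3 chk.py && python3 -m pendant '0 -.0002 .004 0 .012;0 -.0004 .004 0 .012' >/dev/null && python3 chk.py && python3 -m pendant '0 -.0006 .0039 0 .012;0 -.0008 .0039 0 .012' >/dev/null && python3 chk.py&& python3 -m pendant '0 -.001 .0039 0 .012;0 -.0012 .0038 0 .012' >/dev/null && python3 chk.py
```

```text
t 8.18 x 80.3 z -4.5 R 80.5 th 1.627 resist 0.90 radial 0.05
t 8.35 x 79.6 z -12.4 R 80.6 th 1.726 resist 1.95 radial -2.12
t 8.52 x 78.1 z -20.2 R 80.7 th 1.824 resist 0.90 radial -3.25
t 8.68 x 75.7 z -27.9 R 80.7 th 1.924 resist 0.70 radial -4.05
```

```bash
python3 -m pendant '0 -.0017 .0037 0 .012;0 -.002 .0037 0 .012' >/dev/null && python3 chk.py && python3 -m pendant '0 -.002 .0035 0 .012;0 -.0022 .0034 0 .012' >/dev/null && python3 chk.py && python3 -m pendant '0 -.0022 .0034 0 .012;0 -.0024 .0032 0 .012' >/dev/null && python3 chk.py
```

```text
t 8.85 x 72.6 z -35.1 R 80.6 th 2.022 resist 0.45 radial -1.81
t 9.02 x 68.9 z -41.9 R 80.6 th 2.117 resist 1.38 radial 0.31
t 9.18 x 64.9 z -47.9 R 80.7 th 2.207 resist 3.68 radial -2.36
```

```bash
python3 -m pendant '0 0 0 0 .012;0 0 0 0 .012' >/dev/null; python3 chk.py; python3 -m pendant '0 -.0013 .0016 0 .012' >/dev/null; python3 chk.py;  python3 -m pendant '0 0 0 0 .012' >/dev/null; python3 chk.py
```

```text
t 9.35 x 64.4 z -48.4 R 80.5 th 2.215 resist -0.22 radial 2.02
t 9.43 x 63.9 z -49.2 R 80.7 th 2.227 resist 6.72 radial -2.58
t 9.52 x 63.7 z -49.3 R 80.6 th 2.230 resist 4.88 radial 0.34
```

```bash
for i in 1 2 3; do python3 -m pendant '0 0 0 0 .012' >/dev/null; python3 chk.py; done; python3 -m pendant '0 -.0006 .0008 0 .012'>/dev/null; python3 chk.py; python3 -m pendant '0 0 0 0 .012' >/dev/null; python3 chk.py
```

```text
t 9.60 x 63.7 z -49.3 R 80.6 th 2.230 resist 4.61 radial 0.67
t 9.68 x 63.7 z -49.3 R 80.6 th 2.230 resist 3.70 radial 1.08
t 9.77 x 63.7 z -49.4 R 80.6 th 2.230 resist 4.29 radial 0.91
t 9.85 x 63.5 z -49.8 R 80.7 th 2.236 resist 5.86 radial -1.02
t 9.93 x 63.4 z -49.9 R 80.6 th 2.237 resist 4.41 radial -0.65
```

The lid is on the seal, with about 5 N of resistance at the grip, or roughly 16 N on the seal. Releasing and going back to the pawl pin.

```bash
python3 -m pendant '0 0 0 0 .02;0 0 0 0 .03;0 0 0 0 .04;0 0 0 0 .04;0 0 -.03 0 .04;0 0 -.038 0 .04;0 0 -.038 0 .04;0 0 -.038 0 .04;0 0 -.038 0 .04;0 0 -.018 0 .03'; python3 -m pendant '0 0 0 0 .03;0 0 0 0 .03'
python3 - <<'E'
from h import *
s=env.sense();p=s["tcp_pos"];d=np.array([.5358,-.0163,.262])-p;a=np.radians(s["orientation"][2])
print(p,"tool x,y,down",d[0]*np.cos(a)+d[1]*np.sin(a),d[0]*np.sin(a)-d[1]*np.cos(a),-d[2])
E
```

```text
t: 10.77
tcp_pos: [0.6044, 0.0117, 0.3211]
orientation: [179.6, -0.1, 67.9]
ft_force: [-0.3, 0.9, 0.4]
finger_gap: 0.0368
grasp_force: 0.0
t: 10.93
tcp_pos: [0.6037, 0.0117, 0.3163]
orientation: [179.9, 0.0, 67.9]
ft_force: [0.3, 0.5, -1.1]
finger_gap: 0.0306
grasp_force: 0.0
[0.60371426 0.01173522 0.3163481 ] tool x,y,down -0.05149710191736549 -0.052405804466786485 0.05434809719329875
```

```bash
python3 -m pendant '-.0257 -.0262 0 0 .03;-.0257 -.0262 0 0 .03;0 0 0 0 .03;0 0 0 0 .03'
python3 - <<'E'
from h import *
s=env.sense();print(s["tcp_pos"])
im=env.grab_frame("wrist");cv2.imwrite("pics/w5.png",im[60:420,150:600])
E
```

```text
t: 11.27
tcp_pos: [0.5339, -0.0164, 0.3142]
orientation: [-179.8, 0.1, 67.9]
ft_force: [0.8, 0.2, 1.1]
finger_gap: 0.0297
grasp_force: 0.0
[ 0.53387741 -0.01643723  0.31417232]
```

View pics/w5.png

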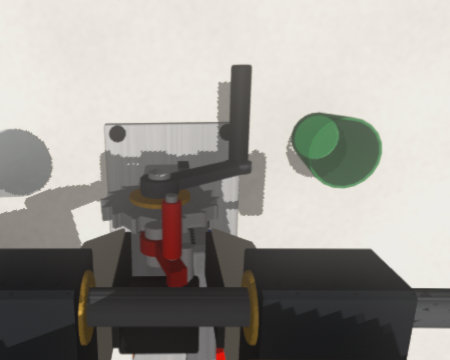

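Pin (crop x 172) is centred between the fingers. Gripping it.

```bash
python3 -m pendant '0 .001 .025 0 .03;0 0 .02 0 .03;0 0 .008 0 .03;0 0 0 0 .02;0 0 0 0 .012;0 0 0 0 .006;0 0 0 0 .006;0 0 0 0 .006;0 0 0 0 .006' 12;  python3 -m pendant '0 -.0078 -.0013 0 .006;0 -.0079 .0008 0 .006;0 -.0074 .0028 0 .006;0 0 0 0 .006'
```

```text
t: 12.07
tcp_pos: [0.536, -0.0157, 0.2637]
orientation: [-179.9, -0.0, 68.0]
ft_force: [-4.7, 1.7, 0.8]
finger_gap: 0.0091
grasp_force: 12.0
t: 12.4
tcp_pos: [0.5138, -0.0069, 0.2609]
orientation: [-180.0, -0.0, 68.0]
ft_force: [-1.1, 2.4, 4.5]
finger_gap: 0.0094
grasp_force: 12.0
```

```bash
python3 -m pendant '0 -.0064 .0047 0 .006;0 -.005 .0062 0 .006;0 -.0032 .0073 0 .006;0 0 0 0 .006';  python3 -m pendant '0 -.0012 .0078 0 .006;0 .0009 .0079 0 .006;0 0 0 0 .006'; python3 -m pendant '0 .0029 .0073 0 .006;0 .0025 .0035 0 .006;0 0 0 0 .006'
```

```text
t: 12.73
tcp_pos: [0.5003, -0.0016, 0.2412]
orientation: [-179.8, 0.0, 68.0]
ft_force: [-3.1, 2.6, 1.0]
finger_gap: 0.0093
grasp_force: 12.0
t: 12.98
tcp_pos: [0.5012, -0.002, 0.2254]
orientation: [-179.9, 0.0, 67.9]
ft_force: [-2.6, 1.9, -1.9]
finger_gap: 0.0093
grasp_force: 12.0
t: 13.23
tcp_pos: [0.5065, -0.0041, 0.2155]
orientation: [-179.9, -0.0, 67.9]
ft_force: [-3.5, 2.7, -2.3]
finger_gap: 0.0095
grasp_force: 12.0
```

```bash
python3 -m pendant '0 0 0 0 .02;0 0 0 0 .03;0 0 0 0 .03;0 0 -.015 0 .03;0 0 -.035 0 .03;0 0 -.038 0 .03;0 0 -.038 0 .03;0 0 -.038 0 .03;0 0 0 0 .03;0 0 0 0 .03'
python3 - <<'E'
from h import *
w=env.grab_frame("wrist")[60:420,150:550];s=env.grab_frame("side")[110:290,270:470]
cv2.imwrite("pics/end.png",np.hstack([w,cv2.resize(s,(400,360),interpolation=cv2.INTER_CUBIC)]))
E
```

```text
t: 14.07
tcp_pos: [0.5076, -0.0045, 0.3825]
orientation: [179.6, -0.1, 67.9]
ft_force: [0.6, 0.1, -1.1]
finger_gap: 0.0302
grasp_force: 0.0
```

View pics/end.png

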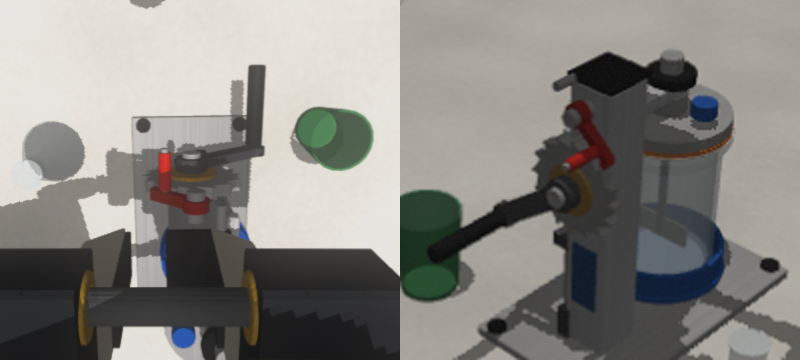

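The lid sits on the orange seal. The pawl pin tip is at side-view (353.5,192.5), matching its engaged start position (354,192.8). The gripper is clear, so I'm handing in.

```bash
python3 -c "
from cell import env
print(env.finish_job())"
```

```text
the job is handed in; nothing more can be done
None
```

The vessel is closed and the job is handed in at about 14 s: the lid rests on the orange seal at roughly 16 N (worked out from the crank force), the pawl is back down in the teeth, no glassware was touched, and no verdict was returned.

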